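# Set out the drawer runners and bridge them with the level

## Robot

A 6-joint arm with a two-finger parallel gripper is mounted at the origin on the work surface. World frame = base frame: x ahead of the robot, y to its left, z up, the work surface at z = 0. Lengths are in m, angles in rad, forces in N, time in s.
With the tool pointing down it reaches from about 0.375 to 0.9 m from the base axis. Payload 3.1 kg.
Tool frame: the origin (TCP) lies at the very end of the fingers, on their centre line; the grasp point (between the pads) lies 19 mm behind it (robot.grip_depth is the distance from the TCP to the grasp point, in m); z points along the fingers, y is the direction in which the jaws open and shut (so a half turn about z gives the same grasp; the last joint's range is limited). The gripper opens to 87 mm and grips with 3 to 60 N. Pads are 19 mm wide; open, the fingers measure 117 mm over their backs; the gripper's body (75 mm by 190 mm) begins 51 mm behind the grasp point.
Start: joints at [1.169, 0.527, 1.433, -0, 1.181, -0.178], TCP at [0.139, 0.609, 0.223] pointing down, gripper open.
Joint ranges: [-3.08, 3.08], [-0.75, 2.2], [0.22, 2.44], [-1.43, 4.57], [0, 2.65], [-2.85, 2.85]. Speed limits (rad/s): [2.79, 2.79, 3.14, 3.14, 3.14, 3.14].

## Interface

Orientations are given as a unit quaternion [x, y, z, w].
In Python, from rig import robot gives the robot as it stands.
- The arm moves only by the tool drive_tool, never from a script. Its argument "series" is a list of rows, each a list of 7 numbers: the shift along the tool's x, y, z in m, then the turn, a rotation vector about the tool's x, y, z in degrees, then the opening, from 0 (shut) to 1 (fully open). A call has 1 to 5 rows; each row shifts and turns the commanded pose from where the row before left it, along the tool's axes as they then stand; what a row does not reach is not made up. A row lasts 1/8 s, in which the tool goes at most 62.5 mm and 10.7 degrees, less where a joint would pass 70% of its speed; a pose out of reach is approached as far as the arm can. A call is refused whole if a number of a shift passes 0.0625 or a number of a turn 10.7, either way. A call with a gripper value outside its range is refused whole. The fingers move at their own pace and stop on an object; "squeeze" is the grip in N (left out, the last holds). Time passes only in rows, so rows that do not move let the fingers close. It gives the time, the measured TCP pose, the force and the opening at its end, in the units of the state.
- robot.get_obs(): the state, without advancing time (a new reading comes with each control period).
- robot.camera(name): name is "scene" or "top"; returns (picture, depth): 384x512x3 uint8, blue, green, red; 384x512 float32, m along the optical axis (not along the pixel's ray), 0 where there is no reading.
- robot.camera_model(name): a dict with "fx", "fy", "cx", "cy" (pixels), "k1" (the pictures are not rectified: a ray, as slopes to the right and down, at radius r is drawn at 1 + k1 r^2 times it, then the intrinsics apply), "R" (3x3) and "t" (3): a world point X has camera coordinates R X + t. Camera axes: x right, y down, z forward; pixel columns grow to the right and rows downward; lengths in m; the calibration is good to about 2 mm. A picture is of the moment at which its call begins. camera_model takes no time and is no camera call.
- robot.hand_in(): hands the job in, once; it reports no verdict.
The state is a dict: "time": time; "q": joint angles; "joint_velocities": joint speeds; "joint_torque": joint torques, N m; "position": TCP position; "tool_rot": TCP orientation; "ft_force": force on the tool from outside, world axes, zero at the start; "moment": the same for the moment, N m; "grip_width": finger opening in m.
Only numpy, scipy, OpenCV 4.12 (cv2) and the standard library are available. Lean on these libraries where they do the work, as an engineer would, in place of code of your own. Each camera call takes 0.05 s, during which the arm holds its last target. There are 200 camera calls.

## Task

Set out the drawer fitting on the plywood drawer bottom: lay each white runner flat, lengthwise and centred on the tape strip that has the colour of its end stop, and lay the level (on its long narrow base, upright) across on top of both runners, square to them and centred between them, over the middle of their front halves (the halves nearer the robot). Stand the closed jar on the plywood behind the level, midway between the two runners and over the middle of their back halves. Never tip the jar over, and leave the hex key and the mug where they are.

Things in the scene. Friction and masses are not known exactly. Their poses are not given: they have to be found in the camera images.
- runner_yellow_center (a point): White plastic drawer runner with a yellow end stop (30 mm long), a straight channel 180 long x 24 wide x 20 mm high, open side up, lying on its flat base; 70 g or so. Point at its centre, half-way up (10 mm above its underside); x along its length towards the yellow stop, y across, z up. Grasp across the 24 mm width.
- runner_blue_center (a point): The other white drawer runner, the same in size and axes, with a blue end stop.
- level_center (a point): Chrome torpedo level with green vials, 230 long x 22 wide x 45 mm high (the last 30 mm of each end only 34 mm high), standing on its long narrow base; about 0.32 kg. Point at its centre, half-way up (22.5 mm above its base); x along its length, y across, z up. Grasp across the 22 mm width.
- jar_center (a point): Glass jar of screws closed with a brass-coloured twist cap, upright, 54 mm in diameter x 76 mm high (cap 50 mm in diameter, the top 18 mm); about 0.22 kg. Point at its centre, half-way up (38 mm above its base); z up its axis.
- board: Plywood drawer bottom, 240 (x) x 260 (y) x 10 mm thick, fixed flat on the table. Origin at the centre of its underside; its top is 10 mm higher. x points to its back edge (away from the robot, give or take a small turn), y to its left edge. The two tape strips run along its x, at 75 mm to either side of its centre line, colours either way round; so the runners' front halves are towards -x of the board's centre.
- tape_yellow: Yellow tape strip stuck on top of the plywood, 200 long x 40 mm wide, thickness negligible, where the runner with the yellow stop belongs. Origin at its centre on the plywood's top; x along its length, towards the back.
- tape_blue: Blue tape strip, the same in size and axes, where the runner with the blue stop belongs.
- hex_key: Bystander: L-shaped steel hex key lying flat, arms 110 and 36 mm, 8 mm thick, behind the loose things on the left or the right. Origin at the middle of its long arm's underside; y along the long arm.
- mug: Bystander: blue ceramic mug, 80 mm in diameter x 90 mm high, behind the loose things on the other side from the hex key. Origin at the centre of its underside.
Not all that is in view belongs to the job. Leave any pink look-alike of the part that bears runner_yellow_center alone.

How it is judged:
At the end, for the whole second after the job is handed in: Runners on the tape of their colour: 15 mm along, 12 mm aside, 7 deg. Level upright on both, square within 8.5 deg, centred within 20 mm, 45 (+-20) mm before the board's centre. Jar upright on the board, midway within 20 mm, 45 (+-20) mm behind its centre. All released, at rest (x of runner_yellow_center in the frame of tape_yellow between -0.015 and 0.015 m and y of runner_yellow_center in the frame of tape_yellow between -0.012 and 0.012 m and z of runner_yellow_center in the frame of tape_yellow between 0.005 and 0.015 m and angle between the x axis of runner_yellow_center and the x axis of tape_yellow, either way round below 0.12 rad and angle between each of runner_yellow_center, runner_blue_center, level_center, jar_center's own z axis and vertical below 0.1 rad and x of runner_blue_center in the frame of tape_blue between -0.015 and 0.015 m and y of runner_blue_center in the frame of tape_blue between -0.012 and 0.012 m and z of runner_blue_center in the frame of tape_blue between 0.005 and 0.015 m and angle between the x axis of runner_blue_center and the x axis of tape_blue, either way round below 0.12 rad and x of level_center in the frame of board between -0.065 and -0.025 m and y of level_center in the frame of board between -0.02 and 0.02 m and z of level_center in the frame of board between 0.0475 and 0.0575 m and angle between the x axis of level_center and the y axis of board, either way round below 0.15 rad and x of jar_center in the frame of board between 0.025 and 0.065 m and y of jar_center in the frame of board between -0.02 and 0.02 m and z of jar_center in the frame of board between 0.043 and 0.053 m and linear speed of each of runner_yellow, runner_blue, level, jar below 0.02 m/s); the robot touches nothing.
It fails at once if the hex key is moved by more than 20 mm (distance of hex_key from where it was at the start of the episode above 0.02 m).
It fails at once if the mug is moved by more than 20 mm (distance of mug from where it was at the start of the episode above 0.02 m).
It fails at once if the jar is tipped over (more than about 45 degrees) (angle between jar_center's own z axis and vertical above 0.8 rad).
It also fails if it takes over 104 s, if anything falls off the work surface, if the arm or the gripper's body presses on something with over 40 N, if the wrist force passes 120 N, or if a joint passes its speed limit or range.

## Working session

There is one attempt and no reset: what is moved stays moved. The work goes in short steps, Python scripts to look and compute and a tool call to move; the robot and the scene stay as the last step left them, time stands still between calls to the robot, and variables do not carry over. Pictures are saved under pics/ and viewed, about 12 in all and at most 16, crops included, and the job is handed in when it is done.

Besides the shell and the picture viewer there is one more tool, called after "Call:" as name(argument=value, ...) on one line, values as JSON. drive_tool: Moves the arm, as the interface text tells. Its arguments: {"type":"object","properties":{"series":{"type":"array"},"squeeze":{"type":"number"}},"required":["series"]}

```bash
ls; mkdir -p pics; cat > h.py <<'E'
from rig import robot
import numpy as np, cv2
def snap(n,f):
    p,d=robot.camera(n); cv2.imwrite(f'pics/{f}.png',p); np.save(f'pics/{f}.npy',d); return p,d
def ray(n,u,v):
    m=robot.camera_model(n); K=np.array([[m['fx'],0,m['cx']],[0,m['fy'],m['cy']],[0,0,1.]])
    s=cv2.undistortPoints(np.array([[[u,v]]],float),K,np.array([m['k1'],0,0,0.]))[0,0]
    R=np.array(m['R']);t=np.array(m['t']); return -R.T@t, R.T@np.array([s[0],s[1],1])
def onz(n,u,v,z):
    o,r=ray(n,u,v); return o+r*(z-o[2])/r[2]
def cloud(n,d):
    m=robot.camera_model(n); K=np.array([[m['fx'],0,m['cx']],[0,m['fy'],m['cy']],[0,0,1.]])
    v,u=np.mgrid[0:384,0:512]
    s=cv2.undistortPoints(np.stack([u,v],-1).reshape(-1,1,2).astype(float),K,np.array([m['k1'],0,0,0.])).reshape(384,512,2)
    c=np.dstack([s*d[...,None],d]); return (c-np.array(m['t']))@np.array(m['R'])
E
python3 - <<'E'
from h import *
for n in('top','scene'):
    p,d=snap(n,n+'0'); m=robot.camera_model(n); print(n,m,(d>0).mean())
print(robot.get_obs())
E
```

```text
pics
top {'fx': 439.99588943997105, 'fy': 439.99588943997105, 'cx': 257.1205440567907, 'cy': 192.60302546408812, 'k1': -0.013252844760033059, 'R': array([[ 0.02408646, -0.9996704 ,  0.00888427],
       [-0.99508885, -0.02482766, -0.09582149],
       [ 0.09601048, -0.00653264, -0.99535889]]), 't': array([-0.01286028,  0.4275725 ,  1.14671287])} 0.9961039225260416
scene {'fx': 396.1393681972693, 'fy': 396.1393681972693, 'cx': 255.19237249880646, 'cy': 193.88761037207246, 'k1': -0.013333526232174295, 'R': array([[-0.42526557,  0.90505588, -0.00480026],
       [ 0.53587549,  0.24751468, -0.8072013 ],
       [-0.72937415, -0.34584726, -0.59025674]]), 't': array([ 0.20702871, -0.2025214 ,  1.43466962])} 0.99359130859375
{'time': 0.1, 'q': array([ 1.16854135e+00,  5.28362302e-01,  1.43377233e+00, -3.40183235e-05,
        1.18137059e+00, -1.78485035e-01]), 'joint_velocities': array([-0.00090793, -0.00157345, -0.00088884,  0.00086764,  0.00197065,
       -0.00103714]), 'joint_torque': array([-4.65043922e-04, -4.40986526e+01, -1.77150464e+01,  6.34798058e-02,
        5.34323242e-02, -5.39461860e-05]), 'position': array([0.13840476, 0.60881534, 0.22167675]), 'tool_rot': array([ 1.11645202e-01,  9.93747671e-01, -9.20757141e-04, -2.58720079e-04]), 'ft_force': array([-0.48466446,  0.62231982,  0.22079015]), 'moment': array([ 0.03689104, -0.02145016, -0.02651338]), 'grip_width': 0.08719924360702686}
```

View pics/top0.png

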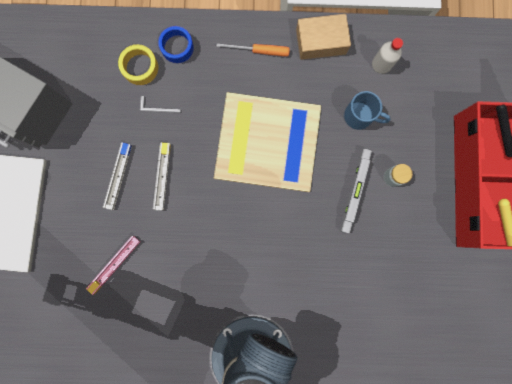

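View pics/scene0.png

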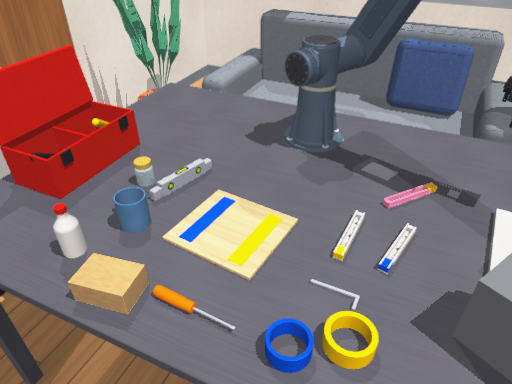

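The top view has up = +x and left = +y:
- Blue-stop runner at (117,177), yellow-stop runner at (162,177), and the pink decoy at (113,265).
- Board at (268,142), with the yellow tape on the left at (241,138) and the blue tape on the right at (296,146).
- Level at (358,190), jar at (401,175), mug at (365,110), hex key at (160,107).

Next I'll measure these from depth.

```bash
cat > meas.py <<'E'
from h import *
def comps(n,f,zmin=0.008,win=None,p=None):
    d=np.load(f'pics/{f}.npy'); p=cv2.imread(f'pics/{f}.png'); W=cloud(n,d)
    m=((W[...,2]>zmin)&(d>0)).astype(np.uint8)
    k,l,s,c=cv2.connectedComponentsWithStats(m,connectivity=4)
    for i in range(1,k):
        if s[i,4]<60 or s[i,4]>12000: continue
        P=W[l==i]; 
        (cx,cy),(w,h),a=cv2.minAreaRect((P[:,:2]*1000).astype(np.float32))
        if w<h: w,h,a=h,w,a+90
        print(c[i].round(),'xy',round(cx),round(cy),'LxW',round(w),round(h),'ang',round((a+90)%180-90,1),'z',np.percentile(P[:,2],[10,50,90,99]).round(3)*1000)
if __name__=='__main__':
    comps('top','top0',0.006)
    p=cv2.imread('pics/top0.png'); hsv=cv2.cvtColor(p,cv2.COLOR_BGR2HSV); W=cloud('top',np.load('pics/top0.npy'))
    for nm,lo,hi in(('y',(24,150,120),(34,255,255)),('b',(105,150,80),(125,255,255))):
        m=cv2.inRange(hsv,lo,hi); k,l,s,c=cv2.connectedComponentsWithStats(m)
        for i in range(1,k):
            if s[i,4]<15: continue
            v,u=np.nonzero(l==i); z=0.01 if 225<c[i][0]<315 else 0.02
            P=np.array([onz('top',a,b,z)[:2] for a,b in zip(u,v)])*1000
            (cx,cy),(w,h),a=cv2.minAreaRect(P.astype(np.float32))
            if w<h: w,h,a=h,w,a+90
            print(nm,c[i].round(),s[i,4],round(cx),round(cy),round(w),round(h),round((a+90)%180-90,1))
    cv2.imwrite('pics/c1.png',cv2.resize(p[135:240,95:185],None,fx=6,fy=5.7,interpolation=cv2.INTER_CUBIC)[:598])
E
python3 meas.py
```

```text
[323.  36.] xy 872 -176 LxW 146 118 ang -81.4 z [30. 60. 63. 66.]
[176.  44.] xy 829 228 LxW 89 88 ang -62.4 z [12. 37. 43. 46.]
[387.  56.] xy 810 -345 LxW 84 59 ang -35.6 z [ 27.  91. 139. 143.]
[264.  49.] xy 826 18 LxW 200 28 ang 88.5 z [14. 22. 27. 30.]
[138.  64.] xy 770 330 LxW 102 99 ang 57.4 z [14. 38. 43. 46.]
[ 28. 106.] xy 636 590 LxW 223 154 ang -6.3 z [ 42. 156. 163. 165.]
[365. 110.] xy 650 -291 LxW 107 98 ang -59.0 z [10. 54. 90. 93.]
[268. 142.] xy 569 -28 LxW 261 242 ang 83.4 z [ 8. 11. 14. 17.]
[156. 108.] xy 652 272 LxW 115 37 ang 72.1 z [ 7.  9. 12. 15.]
[482. 174.] xy 496 -610 LxW 402 166 ang -1.9 z [  7.  67. 128. 133.]
[117. 175.] xy 465 375 LxW 180 35 ang -12.9 z [ 7. 18. 23. 26.]
[162. 175.] xy 466 255 LxW 182 29 ang -3.4 z [ 7. 19. 23. 25.]
[356. 191.] xy 440 -264 LxW 229 24 ang -14.6 z [23. 44. 48. 51.]
[ 19. 210.] xy 360 642 LxW 306 127 ang -3.4 z [16. 19. 22. 25.]
[397. 175.] xy 490 -372 LxW 74 51 ang -30.8 z [25. 75. 79. 81.]
[112. 266.] xy 230 372 LxW 182 29 ang -39.5 z [ 7. 19. 23. 26.]
[253. 353.] xy 40 15 LxW 219 133 ang -63.9 z [ 14. 286. 330. 345.]
b [176.  44.] 608 832 231 103 91 2.7
b [295. 145.] 906 561 -102 194 35 -6.6
b [124. 148.] 39 537 357 27 10 -10.8
```

```bash
cat > go.py <<'E'
# go.py x y z jawyaw(deg) [step_mm]: rows in tool axes from measured pose (mm in, m out), tool pointing down
import sys; from h import *; from scipy.spatial.transform import Rotation as R
def go(x,y,z,yaw,step=45):
    o=robot.get_obs(); p=np.array(o['position']); r=R.from_quat(o['tool_rot']); a=np.radians(yaw)
    Y=np.array([np.cos(a),np.sin(a),0]); Z=np.array([0,0,-1.]); T=R.from_matrix(np.stack([np.cross(Y,Z),Y,Z],1))
    if ((r.inv()*T).magnitude())>np.pi/2: T=T*R.from_rotvec([0,0,np.pi]) if '180' in sys.argv else T
    dp=np.array([x,y,z])/1e3-p; w=(r.inv()*T).as_rotvec(degrees=True)
    n=max(1,int(np.ceil(max(np.linalg.norm(dp)*1e3/step,np.linalg.norm(w)/8.5))))
    print('t',round(o['time'],2),'p',(p*1e3).round(1),'tiltZ',r.apply([0,0,1]).round(3),'yaw',round(np.degrees(np.arctan2(*r.apply([0,1,0])[[1,0]])),1),'F',np.round(o['ft_force'],1),'w',round(o['grip_width'],4))
    print('n',n)
    for i in range(n):
        print((r.inv().apply(dp/n)).round(4).tolist(),(w/n).round(2).tolist()); r=r*R.from_rotvec(w/n,degrees=True)
if __name__=='__main__': go(*map(float,[a for a in sys.argv[1:] if a!='180']))
E
python3 - <<'E'
from h import *
from meas import comps
for z in(0.014,0.017): comps('top','top0',z); print()
W=cloud('top',np.load('pics/top0.npy'))
P=W[160:195,380:415].reshape(-1,3);P=P[P[:,2]>.07];print('jar cap',len(P),cv2.minEnclosingCircle((P[:,:2]*1e3).astype(np.float32)),P.mean(0))
for uv in((117,177),(162,177)):
    q=W[140:212,uv[0]-17:uv[0]+17].reshape(-1,3);q=q[q[:,2]>.015]
    c=q[:,:2].mean(0);u=np.linalg.svd(q[:,:2]-c)[2][0];print(c,np.degrees(np.arctan(u[1]/u[0])))
P=W[150:232,335:375].reshape(-1,3);P=P[P[:,2]>.036];c=P[:,:2].mean(0);u=np.linalg.svd(P[:,:2]-c)[2][0];print('lev',c,np.degrees(np.arctan(u[1]/u[0])),cv2.minAreaRect((P[:,:2]*1e3).astype(np.float32)))
E
python3 go.py 465 375 130 77
```

```text
[323.  36.] xy 858 -170 LxW 128 93 ang -81.8 z [36. 60. 63. 66.]
[176.  43.] xy 829 228 LxW 89 88 ang -62.4 z [20. 39. 43. 46.]
[387.  55.] xy 793 -334 LxW 56 46 ang 50.8 z [ 33.  92. 139. 143.]
[137.  63.] xy 770 329 LxW 99 99 ang -73.0 z [20. 39. 43. 46.]
[271.  49.] xy 825 -25 LxW 110 28 ang 88.5 z [18. 24. 28. 30.]
[ 27. 106.] xy 612 592 LxW 195 126 ang -17.1 z [ 46. 158. 163. 165.]
[365. 110.] xy 641 -281 LxW 104 78 ang 38.2 z [24. 61. 90. 93.]
[479. 172.] xy 477 -607 LxW 362 159 ang -1.0 z [ 32.  91. 130. 134.]
[118. 173.] xy 465 373 LxW 180 26 ang -12.6 z [16. 21. 24. 26.]
[162. 173.] xy 467 253 LxW 180 26 ang -3.3 z [16. 21. 24. 25.]
[356. 191.] xy 440 -264 LxW 229 24 ang -14.6 z [29. 44. 48. 51.]
[ 18. 209.] xy 359 639 LxW 302 119 ang -3.9 z [17. 20. 23. 25.]
[397. 175.] xy 481 -366 LxW 51 50 ang 50.3 z [36. 75. 79. 81.]
[110. 268.] xy 229 371 LxW 182 26 ang -38.9 z [16. 21. 24. 26.]
[255. 356.] xy 42 17 LxW 219 126 ang -62.9 z [ 17. 303. 332. 345.]

[323.  35.] xy 858 -170 LxW 128 93 ang -81.8 z [39. 60. 63. 66.]
[176.  43.] xy 829 228 LxW 89 88 ang -62.4 z [23. 39. 43. 46.
[... 1122 characters left out ...]
9 -0.259202  ] -28.052514531818836 ((377.8009033203125, -187.23553466796875), (137.54318237304688, 380.4189453125), 37.76260757446289)
t 0.1 p [138.4 608.8 221.7] tiltZ [-0.001 -0.002 -1.   ] yaw 77.2 F [-0.5  0.6  0.2] w 0.0872
n 10
[-0.037, -0.0155, 0.0092] [-0.01, -0.0, 0.02]
[-0.037, -0.0155, 0.0092] [-0.01, -0.0, 0.02]
[-0.037, -0.0155, 0.0092] [-0.01, -0.0, 0.02]
[-0.0371, -0.0155, 0.0092] [-0.01, -0.0, 0.02]
[-0.0371, -0.0155, 0.0092] [-0.01, -0.0, 0.02]
[-0.0371, -0.0155, 0.0092] [-0.01, -0.0, 0.02]
[-0.0371, -0.0155, 0.0092] [-0.01, -0.0, 0.02]
[-0.0371, -0.0155, 0.0092] [-0.01, -0.0, 0.02]
[-0.0371, -0.0155, 0.0092] [-0.01, -0.0, 0.02]
[-0.0371, -0.0154, 0.0092] [-0.01, -0.0, 0.02]
```

View pics/c1.png

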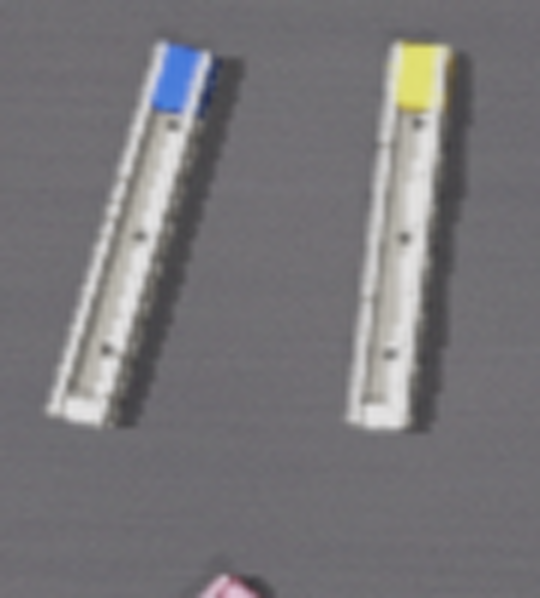

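The crop shows the blue runner running from (185,45) to (85,425) and the yellow one from (420,45) to (380,428). That matches the depth result: centres (465,373) at -13° and (467,253) at -3.4°.

Call:
drive_tool(series=[[-0.037,-0.0155,0.009,0,0,0,0.75],[-0.037,-0.0155,0.009,0,0,0,0.75],[-0.037,-0.0155,0.009,0,0,0,0.75],[-0.037,-0.0155,0.009,0,0,0,0.75],[-0.037,-0.0155,0.009,0,0,0,0.75]], squeeze=25)

```text
time: 0.72
position: [0.3026, 0.4917, 0.1769]
tool_rot: [0.112, 0.994, -0.0, -0.0]
ft_force: [0.3, -0.9, 0.0]
grip_width: 0.0656
```

Call:
drive_tool(series=[[-0.037,-0.0155,0.009,0,0,0,0.75],[-0.037,-0.0155,0.009,0,0,0,0.75],[-0.037,-0.0155,0.009,0,0,0,0.75],[-0.037,-0.0155,0.009,0,0,0,0.75],[-0.037,-0.0155,0.009,0,0,0,0.75]])

```text
time: 1.35
position: [0.4658, 0.3752, 0.1319]
tool_rot: [0.112, 0.994, -0.0, -0.0]
ft_force: [-0.5, -0.3, 0.0]
grip_width: 0.0653
```

```bash
python3 go.py 465 373 4 77
```

```text
t 1.35 p [465.8 375.2 131.9] tiltZ [-0.001 -0.    -1.   ] yaw 77.2 F [-0.5 -0.3  0. ] w 0.0653
n 3
[0.0001, -0.0007, 0.0426] [-0.01, -0.01, 0.06]
[0.0001, -0.0007, 0.0426] [-0.01, -0.01, 0.06]
[0.0001, -0.0008, 0.0426] [-0.01, -0.01, 0.06]
```

Call:
drive_tool(series=[[0,-0.002,0.045,0,0,0,0.75],[0,0,0.045,0,0,0,0.75],[0,0,0.025,0,0,0,0.75],[0,0,0.012,0,0,0,0.75],[0,0,0,0,0,0,0]])

```text
time: 1.98
position: [0.4642, 0.3741, 0.0049]
tool_rot: [0.112, 0.994, -0.0, -0.001]
ft_force: [2.2, -0.4, -0.0]
grip_width: 0.0606
```

Call:
drive_tool(series=[[0,0,0,0,0,0,0],[0,0,0,0,0,0,0],[0,0,0,0,0,0,0],[0,0,-0.03,0,0,0,0],[0,0,-0.04,0,0,0,0]])

```text
time: 2.6
position: [0.4638, 0.3738, 0.0757]
tool_rot: [0.112, 0.994, -0.001, -0.001]
ft_force: [0.5, 0.7, 0.2]
grip_width: 0.0131
```

```bash
python3 -c "
from h import *
p,d=snap('scene','s1');q,e=snap('top','t1')
cv2.imwrite('pics/v1.png',np.hstack([cv2.resize(p[170:320,280:480],None,fx=2,fy=2),cv2.resize(q[100:250,50:250],None,fx=2,fy=2)]))
"; python3 go.py 560.5 -102 75 83.4
```

```text
t 2.7 p [467.5 375.9  80. ] tiltZ [ 0.008  0.004 -1.   ] yaw 77.2 F [ 0.6  0.1 -0.3] w 0.0057
n 11
[-0.0179, -0.0405, 0.0003] [0.03, 0.04, -0.56]
[-0.0175, -0.0407, 0.0003] [0.03, 0.04, -0.56]
[-0.0171, -0.0408, 0.0004] [0.03, 0.04, -0.56]
[-0.0167, -0.041, 0.0004] [0.03, 0.04, -0.56]
[-0.0163, -0.0412, 0.0004] [0.03, 0.04, -0.56]
[-0.0159, -0.0413, 0.0004] [0.03, 0.04, -0.56]
[-0.0155, -0.0415, 0.0004] [0.03, 0.04, -0.56]
[-0.015, -0.0416, 0.0004] [0.03, 0.04, -0.56]
[-0.0146, -0.0418, 0.0004] [0.03, 0.04, -0.56]
[-0.0142, -0.0419, 0.0004] [0.03, 0.04, -0.56]
[-0.0138, -0.0421, 0.0004] [0.03, 0.04, -0.56]
```

View pics/v1.png

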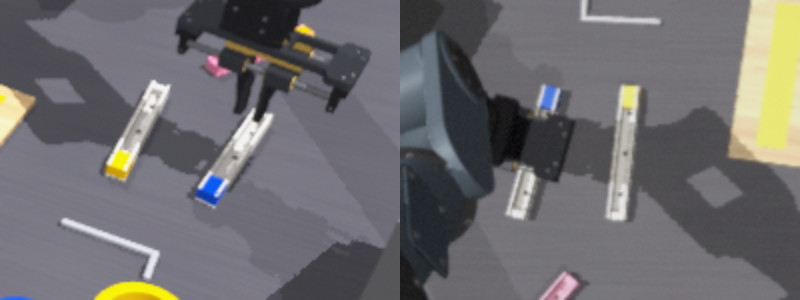

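The fingers were too slow and lifted before closing on the runner. The picture shows it undisturbed under the gripper, with the blue stop still at right-panel (549,97). I'll reopen, settle, and descend with a longer close.

Call:
drive_tool(series=[[0,0,0,0,0,0,0.65],[0,0,0,0,0,0,0.65],[0,0,0,0,0,0,0.65],[0,0,0,0,0,0,0.65],[0,0,0,0,0,0,0.65]])

```text
time: 3.32
position: [0.4645, 0.3741, 0.0751]
tool_rot: [0.112, 0.994, -0.0, -0.0]
ft_force: [0.3, 0.1, 0.0]
grip_width: 0.0477
```

```bash
python3 go.py 465 373 4 77
```

```text
t 3.33 p [464.5 374.1  75.1] tiltZ [-0.001 -0.    -1.   ] yaw 77.2 F [0.3 0.1 0. ] w 0.0477
n 2
[-0.0004, -0.0005, 0.0356] [-0.01, -0.02, 0.09]
[-0.0004, -0.0005, 0.0356] [-0.01, -0.02, 0.09]
```

Call:
drive_tool(series=[[0,-0.001,0.035,0,0,0,0.65],[0,0,0.025,0,0,0,0.65],[0,0,0.011,0,0,0,0.65],[0,0,0,0,0,0,0],[0,0,0,0,0,0,0]])

```text
time: 3.95
position: [0.4651, 0.3736, 0.0054]
tool_rot: [0.112, 0.994, 0.0, 0.001]
ft_force: [-0.4, -0.8, -0.6]
grip_width: 0.0441
```

Call:
drive_tool(series=[[0,0,0,0,0,0,0],[0,0,0,0,0,0,0],[0,0,0,0,0,0,0],[0,0,0,0,0,0,0],[0,0,0,0,0,0,0]])

```text
time: 4.58
position: [0.4647, 0.3734, 0.0053]
tool_rot: [0.112, 0.994, 0.0, 0.0]
ft_force: [-0.9, -0.3, 5.8]
grip_width: 0.0239
```

Call:
drive_tool(series=[[0,0,-0.015,0,0,0,0],[0,0,-0.025,0,0,0,0],[0,0,-0.03,0,0,0,0],[0,0,0,0,0,0,0],[0,0,0,0,0,0,0]])

```text
time: 5.2
position: [0.4639, 0.373, 0.0743]
tool_rot: [0.112, 0.994, -0.0, -0.0]
ft_force: [0.1, 0.4, -1.1]
grip_width: 0.0236
```

```bash
python3 go.py 560.5 -102 75 83.4
```

```text
t 5.2 p [463.9 373.   74.3] tiltZ [-0.001 -0.    -1.   ] yaw 77.2 F [ 0.1  0.4 -1.1] w 0.0236
n 11
[-0.0181, -0.0402, -0.0001] [-0.0, -0.0, -0.57]
[-0.0178, -0.0403, -0.0001] [-0.0, -0.0, -0.57]
[-0.0174, -0.0405, -0.0001] [-0.0, -0.0, -0.57]
[-0.017, -0.0407, -0.0001] [-0.0, -0.0, -0.57]
[-0.0165, -0.0408, -0.0001] [-0.0, -0.0, -0.57]
[-0.0161, -0.041, -0.0001] [-0.0, -0.0, -0.57]
[-0.0157, -0.0412, -0.0001] [-0.0, -0.0, -0.57]
[-0.0153, -0.0413, -0.0001] [-0.0, -0.0, -0.57]
[-0.0149, -0.0415, -0.0001] [-0.0, -0.0, -0.57]
[-0.0145, -0.0416, -0.0001] [-0.0, -0.0, -0.57]
[-0.0141, -0.0417, -0.0001] [-0.0, -0.0, -0.57]
```

Call:
drive_tool(series=[[-0.018,-0.04,0,0,0,-0.57,0],[-0.018,-0.04,0,0,0,-0.57,0],[-0.0175,-0.0405,0,0,0,-0.57,0],[-0.017,-0.041,0,0,0,-0.57,0],[-0.0165,-0.041,0,0,0,-0.57,0]])

```text
time: 5.82
position: [0.5078, 0.1558, 0.0732]
tool_rot: [0.087, 0.996, -0.0, -0.001]
ft_force: [1.0, -0.8, -0.2]
grip_width: 0.0236
```

Call:
drive_tool(series=[[-0.016,-0.041,0,0,0,-0.57,0],[-0.016,-0.041,0,0,0,-0.57,0],[-0.0155,-0.0415,0,0,0,-0.57,0],[-0.015,-0.0415,0,0,0,-0.57,0],[-0.0145,-0.0415,0,0,0,-0.57,0]])

```text
time: 6.45
position: [0.5521, -0.0598, 0.0731]
tool_rot: [0.062, 0.998, 0.0, -0.001]
ft_force: [0.2, 0.8, -1.9]
grip_width: 0.0238
```

Call:
drive_tool(series=[[-0.014,-0.042,0,0,0,-0.57,0],[0,0,0,0,0,0,0],[0,0,0,0,0,0,0]])

```text
time: 6.82
position: [0.5602, -0.1013, 0.0734]
tool_rot: [0.058, 0.998, 0.001, -0.002]
ft_force: [-0.3, 0.5, -1.6]
grip_width: 0.0238
```

```bash
python3 go.py 560.5 -102 16 83.4; python3 -c "
from h import *
q,e=snap('top','t2');p,d=snap('scene','s2')
cv2.imwrite('pics/v2.png',np.hstack([cv2.resize(q[70:220,200:350],(450,450)),cv2.resize(p[180:280,160:270],(350,450))[:, :]]))
"
```

```text
t 6.83 p [ 560.2 -101.3   73.4] tiltZ [-0.003  0.002 -1.   ] yaw 83.4 F [-0.3  0.5 -1.6] w 0.0238
n 2
[-0.0003, -0.0004, 0.0287] [0.04, -0.1, 0.0]
[-0.0002, -0.0003, 0.0287] [0.04, -0.1, 0.0]
```

View pics/v2.png

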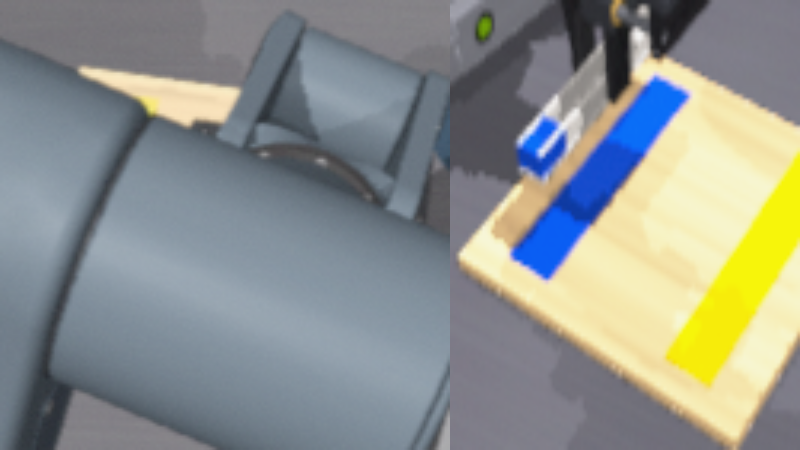

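The runner is held level and parallel above the blue tape: scene panel shows its stop at (540,150) and the tape ends at (530,265) and (670,90). Lowering and releasing.

Call:
drive_tool(series=[[-0.0005,-0.0005,0.03,0,0,0,0],[0,0,0.02,0,0,0,0],[0,0,0.0075,0,0,0,0],[0,0,0,0,0,0,0],[0,0,0,0,0,0,0]])

```text
time: 7.55
position: [0.5626, -0.1024, 0.0178]
tool_rot: [0.057, 0.998, -0.0, 0.001]
ft_force: [0.2, 1.4, -1.3]
grip_width: 0.0238
```

Call:
drive_tool(series=[[0,0,0,0,0,0,0.5],[0,0,0,0,0,0,0.5],[0,0,0,0,0,0,0.5],[0,0,-0.02,0,0,0,0.5],[0,0,-0.04,0,0,0,0.5]])

```text
time: 8.18
position: [0.5608, -0.1022, 0.0763]
tool_rot: [0.057, 0.998, 0.001, -0.002]
ft_force: [-0.0, 0.4, 0.4]
grip_width: 0.0433
```

```bash
python3 go.py 467 253 75 86.6
```

```text
t 8.18 p [ 560.8 -102.2   76.3] tiltZ [-0.004  0.002 -1.   ] yaw 83.4 F [-0.   0.4  0.4] w 0.0433
n 9
[0.0149, 0.038, 0.0002] [0.01, -0.03, -0.35]
[0.0146, 0.0381, 0.0002] [0.01, -0.03, -0.35]
[0.0144, 0.0382, 0.0002] [0.01, -0.03, -0.35]
[0.0142, 0.0383, 0.0002] [0.01, -0.03, -0.35]
[0.0139, 0.0384, 0.0002] [0.01, -0.03, -0.35]
[0.0137, 0.0385, 0.0002] [0.01, -0.03, -0.35]
[0.0135, 0.0385, 0.0002] [0.01, -0.03, -0.35]
[0.0132, 0.0386, 0.0002] [0.01, -0.03, -0.35]
[0.013, 0.0387, 0.0002] [0.01, -0.03, -0.35]
```

Call:
drive_tool(series=[[0.015,0.038,0,0,0,-0.35,0.65],[0.0145,0.038,0,0,0,-0.35,0.65],[0.0145,0.038,0,0,0,-0.35,0.65],[0.014,0.0385,0,0,0,-0.35,0.65],[0.014,0.0385,0,0,0,-0.35,0.65]])

```text
time: 8.8
position: [0.5097, 0.0959, 0.0772]
tool_rot: [0.042, 0.999, 0.0, 0.0]
ft_force: [-0.1, 0.5, -0.2]
grip_width: 0.0563
```

Call:
drive_tool(series=[[0.0135,0.0385,0,0,0,-0.35,0.65],[0.0135,0.0385,0,0,0,-0.35,0.65],[0.013,0.0385,0,0,0,-0.35,0.65],[0.013,0.0385,0,0,0,-0.35,0.65],[0,0,0,0,0,0,0.65]])

```text
time: 9.43
position: [0.4676, 0.2545, 0.0772]
tool_rot: [0.028, 1.0, 0.0, 0.0]
ft_force: [0.1, -1.5, -0.1]
grip_width: 0.0564
```

Call:
drive_tool(series=[[0,0,0,0,0,0,0.65],[0,0,0,0,0,0,0.65]])

```text
time: 9.68
position: [0.469, 0.2513, 0.0771]
tool_rot: [0.03, 1.0, -0.0, 0.0]
ft_force: [-0.2, 0.4, 0.5]
grip_width: 0.0565
```

```bash
python3 go.py 467 253 4 86.6; python3 -c "
from h import *
q,e=snap('top','t3')
cv2.imwrite('pics/v3.png',cv2.resize(q[80:230,130:350],None,fx=3.6,fy=3.6,interpolation=cv2.INTER_CUBIC))
W=cloud('top',e)[95:195,215:325].reshape(-1,3);P=W[(W[:,2]>.023)&(W[:,2]<.04)];print(len(P),cv2.minAreaRect((P[:,:2]*1e3).astype(np.float32)))
"
```

```text
t 9.68 p [469.  251.3  77.1] tiltZ [ 0. -0. -1.] yaw 86.5 F [-0.2  0.4  0.5] w 0.0565
n 2
[0.0011, 0.0008, 0.0365] [-0.01, 0.0, -0.05]
[0.0011, 0.0008, 0.0365] [-0.01, 0.0, -0.05]
317 ((561.6040649414062, -102.51455688476562), (24.560260772705078, 181.2382354736328), 83.39510345458984)
```

View pics/v3.png

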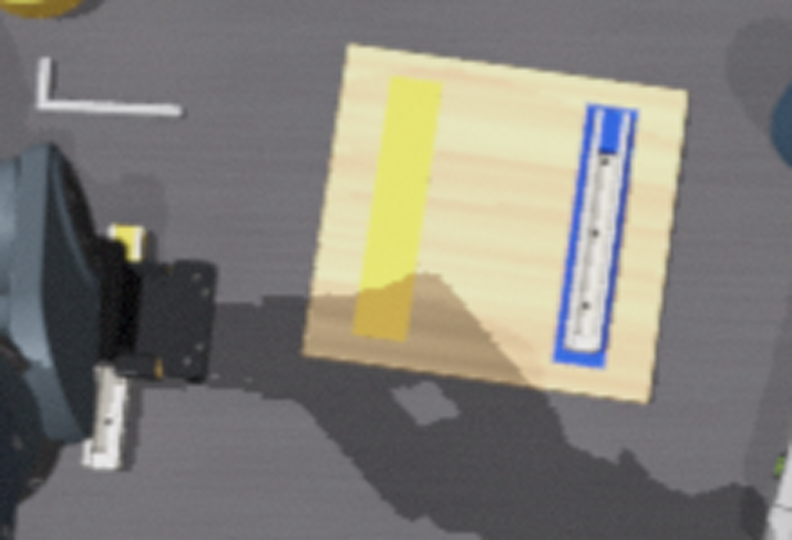

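The blue runner lies inside its tape: it spans (610,105) to (583,352), the tape (612,105) to (580,365). The depth fit puts it at (561.6,-102.5) and 83.4°, which is on target. Next is the yellow runner.

Call:
drive_tool(series=[[0.002,0.0015,0.035,0,0,0,0.65],[0,0,0.025,0,0,0,0.65],[0,0,0.012,0,0,0,0.65],[0,0,0,0,0,0,0],[0,0,0,0,0,0,0]])

```text
time: 10.35
position: [0.4674, 0.2539, 0.0057]
tool_rot: [0.03, 1.0, 0.0, 0.001]
ft_force: [-0.6, 0.7, 0.3]
grip_width: 0.0439
```

Call:
drive_tool(series=[[0,0,0,0,0,0,0],[0,0,0,0,0,0,0],[0,0,0,0,0,0,0],[0,0,0,0,0,0,0],[0,0,0,0,0,0,0]])

```text
time: 10.98
position: [0.467, 0.2541, 0.0057]
tool_rot: [0.03, 1.0, 0.0, 0.001]
ft_force: [0.0, 0.5, 5.0]
grip_width: 0.0239
```

Call:
drive_tool(series=[[0,0,-0.015,0,0,0,0],[0,0,-0.025,0,0,0,0],[0,0,-0.03,0,0,0,0],[0,0,0,0,0,0,0],[0,0,0,0,0,0,0]])

```text
time: 11.6
position: [0.4662, 0.2538, 0.075]
tool_rot: [0.03, 1.0, -0.0, -0.0]
ft_force: [-0.2, 0.3, -0.7]
grip_width: 0.0237
```

```bash
python3 go.py 577.5 46.5 75 83.4
```

```text
t 11.6 p [466.2 253.8  75. ] tiltZ [-0.001 -0.    -1.   ] yaw 86.6 F [-0.2  0.3 -0.7] w 0.0237
n 6
[-0.0206, -0.0334, -0.0] [-0.0, -0.0, 0.53]
[-0.0209, -0.0332, -0.0] [-0.0, -0.0, 0.53]
[-0.0212, -0.033, -0.0] [-0.0, -0.0, 0.53]
[-0.0215, -0.0328, -0.0] [-0.0, -0.0, 0.53]
[-0.0218, -0.0326, -0.0] [-0.0, -0.0, 0.53]
[-0.0221, -0.0324, -0.0] [-0.0, -0.0, 0.53]
```

Call:
drive_tool(series=[[-0.0205,-0.0335,0,0,0,0.53,0],[-0.021,-0.033,0,0,0,0.53,0],[-0.021,-0.033,0,0,0,0.53,0],[-0.0215,-0.033,0,0,0,0.53,0],[-0.022,-0.0325,0,0,0,0.53,0]])

```text
time: 12.22
position: [0.5589, 0.08, 0.0736]
tool_rot: [0.053, 0.999, 0.0, -0.002]
ft_force: [0.2, 0.2, -1.0]
grip_width: 0.0239
```

Call:
drive_tool(series=[[-0.022,-0.0325,0,0,0,0.53,0],[0,0,0,0,0,0,0],[0,0,0,0,0,0,0],[0,0,0,0,0,0,0]])

```text
time: 12.72
position: [0.5766, 0.0476, 0.0744]
tool_rot: [0.057, 0.998, 0.0, -0.001]
ft_force: [1.3, 0.0, -0.5]
grip_width: 0.0234
```

```bash
python3 go.py 577.5 46.5 16 83.4
```

```text
t 12.72 p [576.6  47.6  74.4] tiltZ [-0.002  0.    -1.   ] yaw 83.5 F [ 1.3  0.  -0.5] w 0.0234
n 2
[-0.0006, -0.0005, 0.0292] [0.0, -0.07, 0.05]
[-0.0005, -0.0005, 0.0292] [0.0, -0.07, 0.05]
```

Call:
drive_tool(series=[[-0.001,-0.001,0.03,0,0,0,0],[0,0,0.02,0,0,0,0],[0,0,0.0085,0,0,0,0],[0,0,0,0,0,0,0],[0,0,0,0,0,0,0]])

```text
time: 13.35
position: [0.5791, 0.0458, 0.017]
tool_rot: [0.057, 0.998, -0.0, 0.0]
ft_force: [-0.7, -1.1, -1.3]
grip_width: 0.0238
```

Call:
drive_tool(series=[[0,0,0,0,0,0,0.5],[0,0,0,0,0,0,0.5],[0,0,0,0,0,0,0.5],[0,0,-0.02,0,0,0,0.5],[0,0,-0.05,0,0,0,0.5]])

```text
time: 13.98
position: [0.5769, 0.0454, 0.0851]
tool_rot: [0.058, 0.998, 0.0, -0.003]
ft_force: [0.3, -0.4, 0.1]
grip_width: 0.0433
```

```bash
python3 go.py 440 -264 130 75.4
```

```text
t 13.97 p [576.9  45.4  85.1] tiltZ [-0.006  0.001 -1.   ] yaw 83.4 F [ 0.3 -0.4  0.1] w 0.0433
n 8
[0.0126, -0.0404, -0.0055] [-0.0, -0.04, 1.0]
[0.0119, -0.0406, -0.0055] [-0.0, -0.04, 1.0]
[0.0112, -0.0408, -0.0056] [-0.0, -0.04, 1.0]
[0.0104, -0.041, -0.0056] [-0.0, -0.04, 1.0]
[0.0097, -0.0412, -0.0056] [-0.0, -0.04, 1.0]
[0.009, -0.0413, -0.0056] [-0.0, -0.04, 1.0]
[0.0083, -0.0415, -0.0056] [-0.0, -0.04, 1.0]
[0.0075, -0.0416, -0.0056] [-0.0, -0.04, 1.0]
```

Call:
drive_tool(series=[[0.0125,-0.0405,-0.0055,0,0,1,0.65],[0.012,-0.0405,-0.0055,0,0,1,0.65],[0.011,-0.041,-0.0055,0,0,1,0.65],[0.0105,-0.041,-0.0055,0,0,1,0.65],[0.0095,-0.041,-0.0055,0,0,1,0.65]])

```text
time: 14.6
position: [0.4929, -0.1493, 0.1144]
tool_rot: [0.101, 0.995, -0.0, 0.0]
ft_force: [-0.7, -0.8, 0.0]
grip_width: 0.0565
```

Call:
drive_tool(series=[[0.009,-0.0415,-0.0055,0,0,1,0.65],[0.0085,-0.0415,-0.0055,0,0,1,0.65],[0.0075,-0.0415,-0.0055,0,0,1,0.65],[0,0,0,0,0,0,0.65],[0,0,0,0,0,0,0.65]])

```text
time: 15.22
position: [0.4417, -0.2636, 0.1305]
tool_rot: [0.127, 0.992, 0.0, -0.0]
ft_force: [-0.1, 0.1, 0.7]
grip_width: 0.0565
```

```bash
python3 go.py 440 -264 12 75.4; python3 -c "
from h import *
q,e=snap('top','t4');p,d=snap('scene','s4')
cv2.imwrite('pics/v4.png',np.hstack([cv2.resize(q[80:260,215:415],(400,360)),cv2.resize(p[130:280,120:300],(400,360))]))
W=cloud('top',e)[95:195,215:270].reshape(-1,3);P=W[(W[:,2]>.023)&(W[:,2]<.04)];print(len(P),cv2.minAreaRect((P[:,:2]*1e3).astype(np.float32)))
"
```

```text
t 15.22 p [ 441.7 -263.6  130.5] tiltZ [-0.     0.001 -1.   ] yaw 75.4 F [-0.1  0.1  0.7] w 0.0565
n 3
[0.0005, -0.0003, 0.0395] [0.02, -0.01, -0.01]
[0.0005, -0.0003, 0.0395] [0.02, -0.01, -0.01]
[0.0005, -0.0003, 0.0395] [0.02, -0.01, -0.01]
311 ((578.23486328125, 45.533973693847656), (24.32892608642578, 180.109130859375), 83.2496337890625)
```

View pics/v4.png

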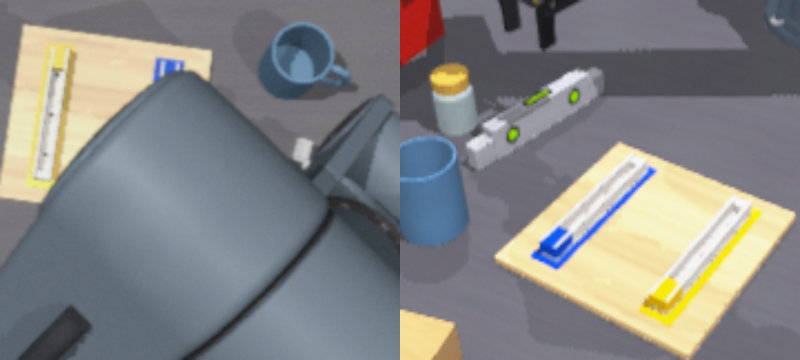

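Both runners lie on their tapes; the yellow fit is (578.2,45.5) at 83.2°. The gripper is over the level, with its fingers at scene panel (525,20). Descending to grasp it.

Call:
drive_tool(series=[[0.0015,-0.001,0.05,0,0,0,0.65],[0,0,0.04,0,0,0,0.65],[0,0,0.027,0,0,0,0.65],[0,0,0,0,0,0,0],[0,0,0,0,0,0,0]], squeeze=45)

```text
time: 15.95
position: [0.4409, -0.2644, 0.0142]
tool_rot: [0.126, 0.992, -0.0, 0.0]
ft_force: [1.0, -0.1, 0.2]
grip_width: 0.0435
```

Call:
drive_tool(series=[[0,0,0,0,0,0,0],[0,0,0,0,0,0,0],[0,0,0,0,0,0,0],[0,0,0,0,0,0,0],[0,0,0,0,0,0,0]])

```text
time: 16.58
position: [0.4408, -0.265, 0.0145]
tool_rot: [0.127, 0.992, -0.0, 0.001]
ft_force: [0.5, 1.9, 7.5]
grip_width: 0.0216
```

Call:
drive_tool(series=[[0,0,-0.02,0,0,0,0],[0,0,-0.03,0,0,0,0],[0,0,-0.035,0,0,0,0],[0,0,-0.035,0,0,0,0],[0,0,0,0,0,0,0]])

```text
time: 17.2
position: [0.4414, -0.2659, 0.1355]
tool_rot: [0.127, 0.992, -0.002, 0.002]
ft_force: [0.5, 0.1, -3.9]
grip_width: 0.0218
```

```bash
python3 go.py 440 -220 160 -6.6
```

```text
t 17.2 p [ 441.4 -265.9  135.5] tiltZ [ 0.004 -0.004 -1.   ] yaw 75.4 F [ 0.5  0.1 -3.9] w 0.0218
n 10
[0.0013, 0.0044, -0.0025] [0.01, 0.03, 8.2]
[0.0019, 0.0042, -0.0025] [0.01, 0.03, 8.2]
[0.0025, 0.0039, -0.0025] [0.01, 0.03, 8.2]
[0.003, 0.0035, -0.0025] [0.01, 0.03, 8.2]
[0.0035, 0.003, -0.0025] [0.01, 0.03, 8.2]
[0.0039, 0.0025, -0.0025] [0.01, 0.03, 8.2]
[0.0042, 0.0019, -0.0025] [0.01, 0.03, 8.2]
[0.0044, 0.0013, -0.0025] [0.01, 0.03, 8.2]
[0.0045, 0.0006, -0.0025] [0.01, 0.03, 8.2]
[0.0046, -0.0, -0.0025] [0.01, 0.03, 8.2]
```

```bash
python3 go.py 525 -23.5 135 -6.6 30
```

```text
t 17.2 p [ 441.4 -265.9  135.5] tiltZ [ 0.004 -0.004 -1.   ] yaw 75.4 F [ 0.5  0.1 -3.9] w 0.0218
n 10
[-0.002, 0.0256, -0.0] [0.01, 0.03, 8.2]
[0.0017, 0.0256, -0.0] [0.01, 0.03, 8.2]
[0.0053, 0.0251, -0.0] [0.01, 0.03, 8.2]
[0.0088, 0.0241, -0.0] [0.01, 0.03, 8.2]
[0.0122, 0.0226, -0.0] [0.01, 0.03, 8.2]
[0.0153, 0.0206, -0.0] [0.01, 0.03, 8.2]
[0.0181, 0.0182, 0.0] [0.01, 0.03, 8.2]
[0.0205, 0.0154, 0.0] [0.01, 0.03, 8.2]
[0.0225, 0.0124, 0.0] [0.01, 0.03, 8.2]
[0.024, 0.009, 0.0] [0.01, 0.03, 8.2]
```

Call:
drive_tool(series=[[-0.002,0.0255,0,0,0,8.2,0],[0.0015,0.0255,0,0,0,8.2,0],[0.0055,0.025,0,0,0,8.2,0],[0.009,0.024,0,0,0,8.2,0],[0.012,0.0225,0,0,0,8.2,0]])

```text
time: 17.82
position: [0.4807, -0.1425, 0.1316]
tool_rot: [0.468, 0.883, -0.0, -0.002]
ft_force: [0.3, 1.2, -3.3]
grip_width: 0.022
```

Call:
drive_tool(series=[[0.0155,0.0205,0,0,0,8.2,0],[0.018,0.018,0,0,0,8.2,0],[0.0205,0.0155,0,0,0,8.2,0],[0.0225,0.0125,0,0,0,8.2,0],[0.024,0.009,0,0,0,8.2,0]])

```text
time: 18.45
position: [0.5222, -0.0215, 0.1314]
tool_rot: [0.748, 0.664, -0.001, -0.002]
ft_force: [0.0, 0.2, -3.1]
grip_width: 0.0217
```

Call:
drive_tool(series=[[0,0,0,0,0,0,0],[0,0,0,0,0,0,0],[0,0,0,0,0,0,0]])

```text
time: 18.82
position: [0.5229, -0.0233, 0.1329]
tool_rot: [0.747, 0.665, -0.0, -0.0]
ft_force: [-0.4, -1.0, -2.4]
grip_width: 0.0218
```

```bash
python3 go.py 525 -23.5 70 -6.6
```

```text
t 18.82 p [522.9 -23.3 132.9] tiltZ [-0.001  0.    -1.   ] yaw -6.6 F [-0.4 -1.  -2.4] w 0.0218
n 2
[0.0, 0.0011, 0.0315] [-0.04, 0.0, -0.0]
[0.0, 0.0011, 0.0315] [-0.04, 0.0, -0.0]
```

Call:
drive_tool(series=[[0,0.002,0.035,0,0,0,0],[0,0,0.025,0,0,0,0],[0,0,0,0,0,0,0],[0,0,0,0,0,0,0]])

```text
time: 19.32
position: [0.526, -0.0234, 0.0742]
tool_rot: [0.747, 0.665, 0.0, 0.001]
ft_force: [0.4, 0.7, -2.2]
grip_width: 0.0217
```

```bash
python3 go.py 525 -23.5 46 -6.6;  python3 -c "
from h import *
p,d=snap('scene','s5')
cv2.imwrite('pics/v5.png',cv2.resize(p[130:280,140:320],(720,600)))
"
```

```text
t 19.32 p [526.  -23.4  74.2] tiltZ [ 0.001 -0.    -1.   ] yaw -6.6 F [ 0.4  0.7 -2.2] w 0.0217
n 1
[-0.0002, -0.001, 0.0282] [0.07, 0.01, -0.01]
```

View pics/v5.png

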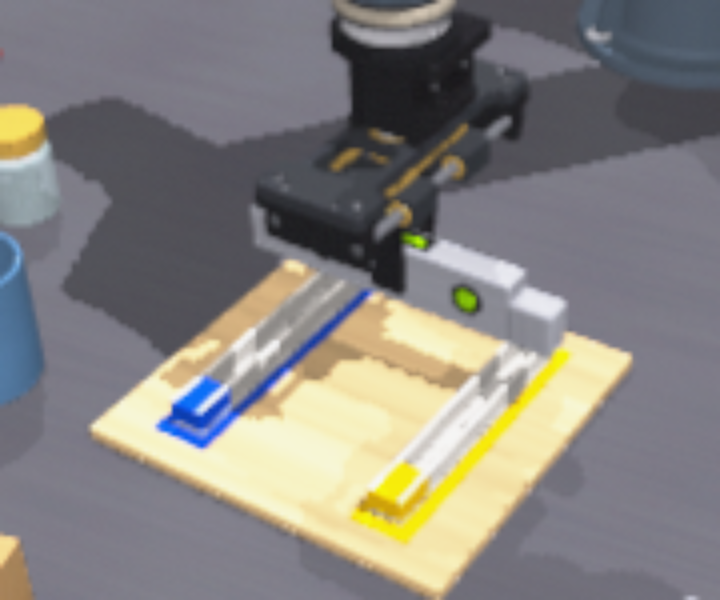

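The level is held upright across both runners, its near end at (540,315) above the yellow one. Lowering it.

Call:
drive_tool(series=[[0,-0.001,0.018,0,0,0,0],[0,0,0.009,0,0,0,0],[0,0,0.0015,0,0,0,0],[0,0,0,0,0,0,0],[0,0,0,0,0,0,0]])

```text
time: 20.0
position: [0.5248, -0.0227, 0.0455]
tool_rot: [0.747, 0.665, 0.0, 0.0]
ft_force: [0.0, -0.6, -2.7]
grip_width: 0.0218
```

Call:
drive_tool(series=[[0,0,0,0,0,0,0.5],[0,0,0,0,0,0,0.5],[0,0,0,0,0,0,0.5],[0,0,0,0,0,0,0.5],[0,0,-0.02,0,0,0,0.5]])

```text
time: 20.62
position: [0.5233, -0.0224, 0.0642]
tool_rot: [0.747, 0.665, -0.001, -0.001]
ft_force: [0.6, 0.0, 0.5]
grip_width: 0.0432
```

Call:
drive_tool(series=[[0,0,-0.04,0,0,0,0.95],[0,0,-0.04,0,0,0,0.95],[0,0,-0.03,0,0,0,0.95],[0,0,0,0,0,0,0.95]])

```text
time: 21.12
position: [0.5261, -0.0231, 0.1774]
tool_rot: [0.747, 0.665, 0.002, 0.002]
ft_force: [-0.4, -0.6, -0.5]
grip_width: 0.0757
```

```bash
python3 go.py 481 -366 160 83.4
```

```text
t 21.12 p [526.1 -23.1 177.4] tiltZ [ 0.006 -0.002 -1.   ] yaw -6.6 F [-0.4 -0.6 -0.5] w 0.0757
n 11
[-0.0314, -0.0005, 0.0016] [0.02, 0.03, -8.18]
[-0.031, -0.005, 0.0016] [0.02, 0.03, -8.18]
[-0.03, -0.0093, 0.0016] [0.02, 0.03, -8.18]
[-0.0284, -0.0135, 0.0016] [0.02, 0.03, -8.18]
[-0.0262, -0.0174, 0.0016] [0.02, 0.03, -8.18]
[-0.0234, -0.021, 0.0016] [0.02, 0.03, -8.18]
[-0.0202, -0.0241, 0.0016] [0.02, 0.03, -8.18]
[-0.0166, -0.0267, 0.0016] [0.02, 0.03, -8.18]
[-0.0126, -0.0288, 0.0016] [0.02, 0.03, -8.18]
[-0.0084, -0.0303, 0.0016] [0.02, 0.03, -8.18]
[-0.004, -0.0312, 0.0016] [0.02, 0.03, -8.18]
```

Call:
drive_tool(series=[[-0.0315,-0.0005,0.0015,0,0,-8.2,0.95],[-0.031,-0.005,0.0015,0,0,-8.2,0.95],[-0.03,-0.0095,0.0015,0,0,-8.2,0.95],[-0.0285,-0.0135,0.0015,0,0,-8.2,0.95],[-0.026,-0.0175,0.0015,0,0,-8.2,0.95]])

```text
time: 21.75
position: [0.5026, -0.1791, 0.166]
tool_rot: [0.464, 0.886, 0.0, -0.001]
ft_force: [0.2, 0.1, 0.5]
grip_width: 0.0829
```

Call:
drive_tool(series=[[-0.0235,-0.021,0.0015,0,0,-8.2,0.95],[-0.02,-0.024,0.0015,0,0,-8.2,0.95],[-0.0165,-0.0265,0.0015,0,0,-8.2,0.95],[-0.0125,-0.029,0.0015,0,0,-8.2,0.95],[-0.0085,-0.0305,0.0015,0,0,-8.2,0.95]])

```text
time: 22.38
position: [0.4824, -0.3347, 0.1582]
tool_rot: [0.125, 0.992, 0.001, -0.001]
ft_force: [1.1, 0.2, 0.9]
grip_width: 0.0823
```

Call:
drive_tool(series=[[-0.004,-0.031,0.0015,0,0,-8.2,0.95],[0,0,0,0,0,0,0.95],[0,0,0,0,0,0,0.95],[0,0,0,0,0,0,0.95]])

```text
time: 22.88
position: [0.4793, -0.3639, 0.158]
tool_rot: [0.055, 0.998, 0.001, -0.001]
ft_force: [0.8, 0.4, 0.4]
grip_width: 0.0825
```

```bash
python3 go.py 481 -366 28 83.4; python3 -c "
from h import *
q,e=snap('top','t6');p,d=snap('scene','s6')
cv2.imwrite('pics/v6.png',np.hstack([cv2.resize(q[80:230,210:410],(400,300)),cv2.resize(p[120:270,110:310],(400,300))]))
W=cloud('top',e)[95:225,200:340].reshape(-1,3);P=W[(W[:,2]>.058)&(W[:,2]<.085)];print(len(P),cv2.minAreaRect((P[:,:2]*1e3).astype(np.float32)),np.median(P[:,2]))
for n,D in(('top',e),('scene',d)):
  W=cloud(n,D).reshape(-1,3);P=W[(np.hypot(W[:,0]-.481,W[:,1]+.366)<.04)&(W[:,2]>.07)&(W[:,2]<.09)];print(n,len(P))
  if len(P): print(cv2.minEnclosingCircle((P[:,:2]*1e3).astype(np.float32)))
"
```

```text
t 22.88 p [ 479.3 -363.9  158. ] tiltZ [-0.001  0.002 -1.   ] yaw 83.6 F [0.8 0.4 0.4] w 0.0825
n 3
[-0.0007, -0.0007, 0.0433] [0.03, -0.02, 0.08]
[-0.0007, -0.0007, 0.0433] [0.03, -0.02, 0.08]
[-0.0007, -0.0006, 0.0433] [0.03, -0.02, 0.08]
690 ((525.0692138671875, -5.994781494140625), (194.96688842773438, 23.862220764160156), 83.18305206298828) 0.07533741689357529
top 0
scene 157
((482.12847900390625, -370.6576232910156), 27.01472282409668)
```

View pics/v6.png

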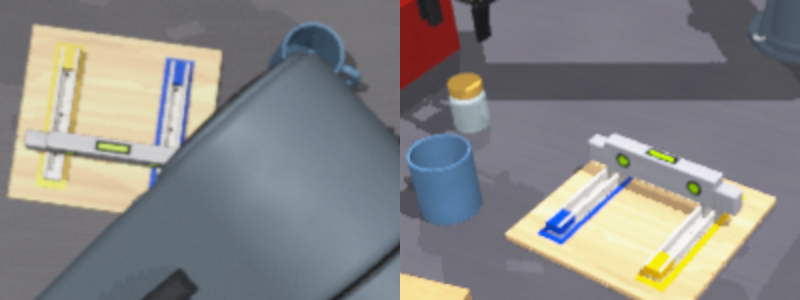

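The level sits on both runners, lit and upright (median top height 75.3 mm), with its visible end giving a centre of about (523,-23.4). The jar is at scene panel (467,100), below the open fingers at (455,20). Descending onto the jar.

Call:
drive_tool(series=[[-0.0025,-0.0025,0.04,0,0,0,0.95],[0,0,0.04,0,0,0,0.95],[0,0,0.03,0,0,0,0.95],[0,0,0.018,0,0,0,0.95],[0,0,0,0,0,0,0.95]], squeeze=30)

```text
time: 23.6
position: [0.4813, -0.3674, 0.0296]
tool_rot: [0.055, 0.998, 0.001, -0.001]
ft_force: [-0.6, 0.1, -0.2]
grip_width: 0.0826
```

Call:
drive_tool(series=[[0,0,0,0,0,0,0.5],[0,0,0,0,0,0,0.5],[0,0,0,0,0,0,0.5],[0,0,0,0,0,0,0.5],[0,0,0,0,0,0,0.5]])

```text
time: 24.22
position: [0.4822, -0.3693, 0.0314]
tool_rot: [0.056, 0.998, -0.001, 0.001]
ft_force: [-0.9, -2.4, 5.0]
grip_width: 0.0533
```

```bash
python3 go.py 481.5 -367 28 83.4
```

```text
t 24.23 p [ 482.2 -369.3   31.4] tiltZ [ 0.001 -0.002 -1.   ] yaw 83.6 F [-0.9 -2.4  5. ] w 0.0533
n 1
[0.001, 0.0022, 0.0034] [-0.11, 0.09, 0.22]
```

Call:
drive_tool(series=[[0,0,0,0,0,0,0],[0,0,-0.02,0,0,0,0],[0,0,-0.035,0,0,0,0],[0,0,-0.04,0,0,0,0],[0,0,-0.04,0,0,0,0]])

```text
time: 24.85
position: [0.4807, -0.3667, 0.1652]
tool_rot: [0.056, 0.998, 0.002, -0.001]
ft_force: [-0.1, -0.6, -3.0]
grip_width: 0.0537
```

Call:
drive_tool(series=[[0,0,0,0,0,0,0],[0,0,0,0,0,0,0]])

```text
time: 25.1
position: [0.4806, -0.3668, 0.1638]
tool_rot: [0.056, 0.998, 0.002, -0.001]
ft_force: [-0.3, 0.8, -3.3]
grip_width: 0.0531
```

```bash
python3 go.py 614.5 -33.7 165 83.4
```

```text
t 25.1 p [ 480.6 -366.8  163.8] tiltZ [-0.003  0.003 -1.   ] yaw 83.6 F [-0.3  0.8 -3.3] w 0.0531
n 8
[-0.012, 0.0432, -0.0001] [0.02, -0.02, 0.03]
[-0.012, 0.0432, -0.0001] [0.02, -0.02, 0.03]
[-0.012, 0.0433, -0.0001] [0.02, -0.02, 0.03]
[-0.0119, 0.0433, -0.0001] [0.02, -0.02, 0.03]
[-0.0119, 0.0433, -0.0001] [0.02, -0.02, 0.03]
[-0.0119, 0.0433, -0.0001] [0.02, -0.02, 0.03]
[-0.0119, 0.0433, -0.0001] [0.02, -0.02, 0.03]
[-0.0119, 0.0433, -0.0001] [0.02, -0.02, 0.03]
```

Call:
drive_tool(series=[[-0.012,0.043,0,0,0,0,0],[-0.012,0.0435,0,0,0,0,0],[-0.012,0.0435,0,0,0,0,0],[-0.012,0.0435,0,0,0,0,0],[-0.012,0.0435,0,0,0,0,0]])

```text
time: 25.72
position: [0.5642, -0.157, 0.1628]
tool_rot: [0.056, 0.998, 0.001, -0.003]
ft_force: [0.5, -0.3, -2.3]
grip_width: 0.0534
```

Call:
drive_tool(series=[[-0.012,0.0435,0,0,0,0,0],[-0.012,0.0435,0,0,0,0,0],[-0.0115,0.042,0,0,0,0.2,0],[0,0,0,0,0,0,0],[0,0,0,0,0,0,0]])

```text
time: 26.35
position: [0.6136, -0.0347, 0.1634]
tool_rot: [0.057, 0.998, 0.0, -0.002]
ft_force: [-0.4, -0.3, -2.1]
grip_width: 0.0534
```

```bash
python3 go.py 614.5 -33.7 43 83.4
```

```text
t 26.35 p [613.6 -34.7 163.4] tiltZ [-0.004  0.001 -1.   ] yaw 83.5 F [-0.4 -0.3 -2.1] w 0.0534
n 3
[-0.0005, 0.0004, 0.0401] [0.0, -0.09, 0.02]
[-0.0004, 0.0004, 0.0401] [0.0, -0.09, 0.02]
[-0.0003, 0.0004, 0.0401] [0.0, -0.09, 0.02]
```

Call:
drive_tool(series=[[-0.001,0.001,0.04,0,0,0,0],[0,0,0.04,0,0,0,0],[0,0,0.03,0,0,0,0],[0,0,0,0,0,0,0],[0,0,0,0,0,0,0]])

```text
time: 26.98
position: [0.6166, -0.0352, 0.0561]
tool_rot: [0.058, 0.998, -0.0, 0.0]
ft_force: [0.3, -0.5, -1.9]
grip_width: 0.053
```

```bash
python3 go.py 614.5 -33.7 41 83.4;python3 -c "
from h import *
p,d=snap('scene','s7')
cv2.imwrite('pics/v7.png',cv2.resize(p[130:280,140:320],(720,600)))
"
```

```text
t 26.98 p [616.6 -35.2  56.1] tiltZ [ 0.001 -0.    -1.   ] yaw 83.3 F [ 0.3 -0.5 -1.9] w 0.053
n 1
[0.0023, 0.0012, 0.0151] [-0.01, 0.05, -0.06]
```

View pics/v7.png

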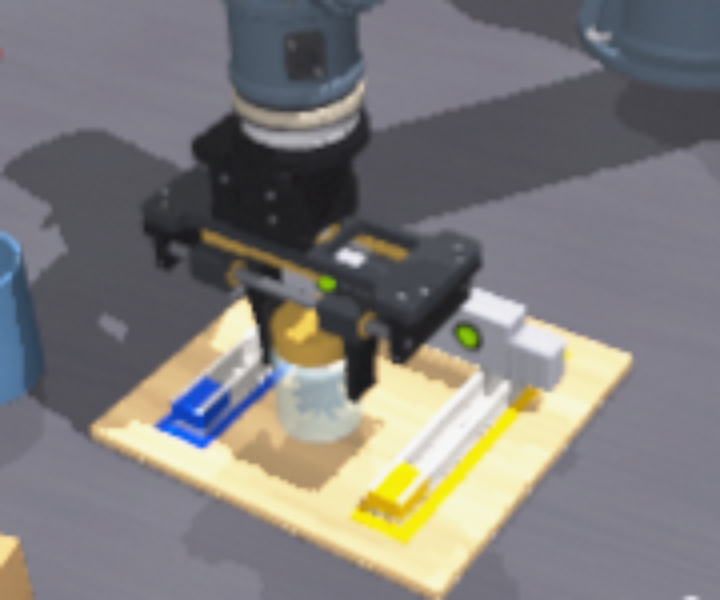

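The jar is upright between the runners, at (318,385), just above the plywood and clear of the level. Setting it down.

Call:
drive_tool(series=[[0.002,0.001,0.01,0,0,0,0],[0,0,0.0045,0,0,0,0],[0,0,0,0,0,0,0],[0,0,0,0,0,0,0]])

```text
time: 27.52
position: [0.614, -0.0327, 0.0415]
tool_rot: [0.057, 0.998, 0.0, -0.0]
ft_force: [-1.8, 0.4, 2.5]
grip_width: 0.0533
```

Call:
drive_tool(series=[[0,0,0,0,0,0,0.85],[0,0,0,0,0,0,0.85],[0,0,0,0,0,0,0.85],[0,0,0,0,0,0,0.85],[0,0,-0.02,0,0,0,0.85]])

```text
time: 28.15
position: [0.613, -0.0326, 0.0597]
tool_rot: [0.057, 0.998, 0.0, -0.002]
ft_force: [0.2, -1.2, 0.0]
grip_width: 0.0739
```

Call:
drive_tool(series=[[0,0,-0.04,0,0,0,0.85],[0,0,-0.05,0,0,0,0.85],[0,0,-0.04,0,0,0,0.85],[0,0.05,0,0,0,0,0.85],[0,0.055,0,0,0,0,0.85]])

```text
time: 28.78
position: [0.6271, 0.0715, 0.1922]
tool_rot: [0.059, 0.998, -0.0, 0.001]
ft_force: [0.4, 0.6, -0.2]
grip_width: 0.0742
```

Call:
drive_tool(series=[[0.02,0.055,0,0,0,0,0.85],[0.02,0.055,0,0,0,0,0.85],[0.02,0.055,0,0,0,0,0.85],[0.02,0.05,0,0,0,0,0.85],[0,0,0,0,0,0,0.85]])

```text
time: 29.4
position: [0.5697, 0.2981, 0.1909]
tool_rot: [0.055, 0.999, 0.0, -0.0]
ft_force: [-0.5, -0.7, 1.5]
grip_width: 0.0741
```

```bash
python3 -c "
from h import *
from meas import comps
q,e=snap('top','t8');p,d=snap('scene','s8'); print(robot.get_obs()['position'],robot.get_obs()['time'])
cv2.imwrite('pics/v8.png',np.hstack([cv2.resize(q[80:230,200:400],(400,300)),cv2.resize(p[120:270,110:310],(400,300))]))
W=cloud('top',e)
def f(n,lo,hi,u0=200,u1=340,v0=90,v1=200):
  w=W[v0:v1,u0:u1].reshape(-1,3);w=w[(w[:,2]>lo)&(w[:,2]<hi)]
  c=np.array([.5699,-.0285]);a=np.radians(-6.6);R=np.array([[np.cos(a),np.sin(a)],[-np.sin(a),np.cos(a)]])
  b=((w[:,:2]-c)@R.T*1e3); return b
b=f('j',.077,.1); b=b[b[:,0]>0]; print('jar',len(b),cv2.minEnclosingCircle(b.astype(np.float32)))
b=f('l',.058,.085); b=b[b[:,0]<-10]; print('level',cv2.minAreaRect(b.astype(np.float32)))
b=f('r',.023,.04)
for s in(1,-1):
  k=b[(abs(b[:,1]*s-75)<22)]; print(s,cv2.minAreaRect(k.astype(np.float32)))
comps('top','t8')
"
```

```text
[0.57120527 0.29448763 0.19085841] 29.5
jar 304 ((45.51482391357422, 0.31609684228897095), 25.86773681640625)
level ((-47.25164031982422, -0.45947265625), (229.7941131591797, 23.773330688476562), 89.68478393554688)
1 ((-0.5851364135742188, 71.0445556640625), (39.69607925415039, 179.15196228027344), 86.82443237304688)
-1 ((0.12514495849609375, -76.84675598144531), (39.86476516723633, 180.0030517578125), 88.01573181152344)
[323.  36.] xy 857 -169 LxW 129 93 ang -82.1 z [32. 60. 63. 66.]
[176.  44.] xy 828 228 LxW 88 88 ang 28.1 z [14. 38. 43. 46.]
[387.  56.] xy 793 -334 LxW 56 46 ang 53.4 z [ 28.  91. 139. 143.]
[264.  49.] xy 829 19 LxW 199 27 ang 85.8 z [15. 23. 27. 30.]
[365. 110.] xy 641 -281 LxW 104 78 ang 38.0 z [19. 59. 90. 94.]
[268. 142.] xy 570 -28 LxW 260 241 ang 83.4 z [ 9. 13. 74. 88.]
[479. 173.] xy 477 -608 LxW 362 165 ang -1.9 z [ 22.  87. 130. 133.]
[253. 355.] xy 41 17 LxW 226 120 ang -74.1 z [ 14. 164. 324. 345.]
```

View pics/v8.png

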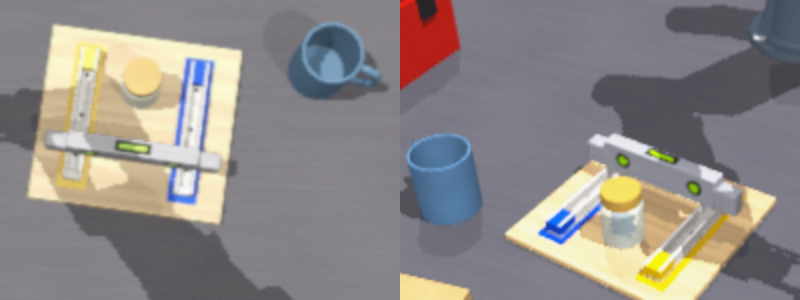

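Everything is in place: jar 45.5 mm behind the board centre, level 47 mm in front of it, mug where it was. Handing in.

```bash
python3 -c "
from rig import robot
print(robot.hand_in())"
```

```text
the job is handed in; nothing more can be done
None
```

The drawer fitting is set out and handed in at about 29.5 s of the 104 s allowed. All four parts measured within tolerance, and the gripper was empty and clear of everything. The hand-in gives no verdict.

Last checks, in the board frame:

| Part | Measured | Wanted |
|---|---|---|
| Jar | 45.5 mm behind the centre, 0.3 mm off the midline, upright | 45 ± 20 mm, within 20 mm |
| Level | 47 mm before the centre, 0.5 mm off centre, about 0.3° off square | 45 ± 20 mm, within 20 mm, 8.5° |
| Blue runner | within about 2 mm and 0.5° of its tape (fitted just after placing) | 15 mm along, 12 mm aside, 7° |
| Yellow runner | within about 2 mm and 0.5° of its tape (fitted just after placing) | 15 mm along, 12 mm aside, 7° |

- **First grasp missed:** I lifted off the blue runner before the slow fingers had closed. It stayed where it was, and the second try held.
- **Failed check:** the final runner fit came out too wide (40 mm against 24 mm), most likely because it also picked up pixels of the level lying across. I relied on the earlier fits and the last picture, where both runners still look to be on their tapes.
- **Mug and hex key:** the mug measured the same before and after. The hex key was hidden by the arm in the last view, but I never went near it.

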